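Slide the roaster cover plate out over the shelf end

TASK

The aluminium cover plate lying on the black bench shelf is next to have its short edge deburred: with the fingertips, push it back flat against the shelf's rear lip and slide it along the lip until its end sticks out about 5 cm over the shelf's right-hand end (the robot's right, away from the gauge and the knob). It must stay lying on the shelf: push it steadily, without lifting, tipping or knocking it, and leave the gauge, the knob, the file and the handwheel where they are.

Things in the scene. Friction and masses are not known exactly. Their poses are not given: they have to be found in the camera images.
- plate: Loose flat aluminium plate, 110 (its x) by 160 (its y) by 6 mm, about 0.3 kg; treat its corner holes as solid. Origin: centre of its underside; z up. Starts flat, wholly on the shelf, up to 0.2 rad askew to it and 15 to 35 mm (at its middle) short of the lip. Dry friction: it stops when the push stops. It tips off if more than half its length (80 mm) sticks out.
- plate_end (a point): Middle of the plate's right-hand short edge (its -y end), at the underside.
- shelf: Black steel shelf bolted down. Origin on the bench under its centre; x away from the robot, y along it to the robot's left. Flat top 90 mm up, x -100 to +100 mm, y -250 to +250 mm, ends open. Rear lip: 4 mm thick, 18 mm above the top, full length, inner face at x = +96 mm, so a plate against it has its origin at x = +41 mm and its long side along y. Turned up to 0.2 rad.
- shelf_end (a point): Point on the shelf's right-hand end edge (y = -250 mm in the shelf's frame) at the foot of the lip's inner face, level with the shelf's top. The plate must stick out beyond this edge, in the shelf's -y direction.
- gauge: Bystander, loose: pressure gauge lying on its back near the left end of the shelf, black case with steel bezel and white dial, 65 mm across, 30 mm high, with a brass stem 26 mm long to its +y. Origin: centre of its underside.
- knob: Bystander, loose: red star knob standing head down near the left end of the shelf, 46 to 52 mm across, 48 mm high with its brass stud up. Origin: centre of its underside. Gauge and knob may swap places.
- file: Bystander, loose: flat file lying on the bench in front of the shelf, along it; 253 mm long (its x, blade to +x), orange handle 27 mm wide and 22 mm high. Origin: middle of its length, on the underside.
- handwheel: Bystander, loose: black handwheel lying on the bench to the right of the shelf, 113 mm across, 24 mm high at the hub, with a crank grip 44 mm high on its rim. Origin: centre of its underside.
Not all that is in view belongs to the job. Of the things like the plate, leave any that is pink or red; of the rest the smaller one is meant.

How it is judged:
At the end, for the whole second after the job is handed in: The plate is at rest, flat on the shelf, its long edge against the rear lip (within 5 mm and 3 degrees) and its right-hand end 35 to 65 mm beyond the shelf's right-hand end (y of plate_end in the frame of shelf between -0.315 and -0.285 m and x of plate in the frame of shelf above 0.036 m and angle between the y axis of plate and the y axis of shelf, either way round below 0.05 rad and angle between plate's own z axis and vertical below 0.03 rad and linear speed of plate below 0.01 m/s); the robot touches nothing.
It fails at once if the plate is lifted off the shelf or falls from it (its origin 8 mm above or below the shelf's top) (z of plate in the frame of shelf above 0.098 m or z of plate in the frame of shelf below 0.082 m).
It fails at once if the plate is tipped by more than 6 degrees (angle between plate's own z axis and vertical above 0.105 rad).
It fails at once if the gauge, the knob, the file or the handwheel is moved by more than 10 mm (distance of any of gauge, knob, file, handwheel from where it was at the start of the episode above 0.01 m).
It fails at once if the plate is knocked so that it shoots away (faster than 0.5 m/s) (linear speed of plate above 0.5 m/s).
It also fails if it takes over 64 s, if anything falls off the work surface, if the arm or the gripper's body presses on something with over 40 N, if the wrist force passes 120 N, or if a joint passes its speed limit or range.

ROBOT

A 6-joint arm with a two-finger parallel gripper is mounted at the origin on the work surface. World frame = base frame: x ahead of the robot, y to its left, z up, the work surface at z = 0. Lengths are in m, angles in rad, forces in N, time in s.
With the tool pointing down it reaches from about 0.225 to 0.875 m from the base axis. Payload 3.4 kg.
Tool frame: the origin (TCP) lies at the very end of the fingers, on their centre line; the grasp point (between the pads) lies robot.grasp_offset behind it (robot.grasp_offset is the distance from the TCP to the grasp point, in m); z points along the fingers, y is the line along which they close (so a half turn about z gives the same grasp; the last joint's range is limited). The gripper opens to 85 mm and grips with 20 to 120 N. Pads are 22 mm wide; open, the fingers measure 114 mm over their backs; the gripper's body (76 mm by 85 mm) begins 54 mm behind the grasp point. The pads swing forward as they close: fully open they stand 13 mm farther back than shut.
Start: joints at [1.013, 0.276, 1.505, -0, 1.361, -0.121], TCP at [0.243, 0.521, 0.231] pointing down, gripper open.
Joint ranges: [-2.89, 2.89], [-0.75, 2.08], [0.22, 2.7], [-1.18, 4.32], [0.11, 2.71], [-2.7, 2.7]. Speed limits (rad/s): [2.57, 2.57, 3.14, 3.14, 3.14, 3.14].

INTERFACE

Orientations are given as [roll, pitch, yaw] about the fixed x, y, z axes, in that order (R = Rz(yaw) Ry(pitch) Rx(roll)).
In Python, from rig import robot gives the robot as it stands. The module is installed in compiled form; this text tells all that it offers.
- The arm moves only by the tool arm_command, never from a script. Its argument "motion" is a list of rows, each an object of numbers: "x", "y", "z": the shift along the world's x, y, z normalised to -1 to 1, where 1 is 40 mm; "spin": the turn about the world's z normalised to -1 to 1, where 1 is 5 degrees. A call has 1 to 20 rows; each row shifts and turns the commanded pose from where the row before left it; what a row does not reach is not made up. A row lasts 1/8 s, in which the tool goes at most 62.5 mm and 10.7 degrees, less where a joint would pass 70% of its speed; a pose out of reach is approached as far as the arm can. A call with a number of a shift or a turn outside -1 to 1 is refused whole. A call with a gripper value outside its range is refused whole. "jaw" is the closure, from 0 (fully open) to 1 (shut), set as the call begins (left out, the last holds). The fingers move at their own pace and stop on an object; "grip_force" is the grip in N (left out, the last holds). Time passes only in rows, so rows that do not move let the fingers close. It gives the time, the measured TCP pose, the force, the opening and the grip force at its end, in the units of the state.
- robot.read_state(): the state, without advancing time (a new reading comes with each control period).
- robot.grab_frame(name): name is "scene" or "top" or "wrist"; returns (picture, depth): 384x512x3 uint8, red, green, blue; 384x512 float32, m along the optical axis (not along the pixel's ray), 0 where there is no reading.
- robot.get_calibration(name): a dict with "intrinsics" (3x3 intrinsics, pixels), "k1" (the pictures are not rectified: a ray, as slopes to the right and down, at radius r is drawn at 1 + k1 r^2 times it, then the intrinsics apply), "view" (4x4, takes a point from world to camera coordinates); the wrist camera has in their place "tool_from_camera" (4x4, takes a point from camera to tool coordinates, whose origin is the TCP and whose axes are the flange's). Camera axes: x right, y down, z forward; pixel columns grow to the right and rows downward; lengths in m; the calibration is good to about 2 mm. A picture is of the moment at which its call begins: read the wrist's pose just before it. get_calibration takes no time and is no camera call.
- robot.sign_off(): hands the job in; it is judged then, once.
Trained networks look in the newest picture that a camera, given by its name, has taken for a name from the list of things; names that differ only in an ending like _2 or _b are one class to them, and where a whole thing is asked for, a point or a joint stands for the part that bears it (a point fixed in the world has none). Each returns a list of dicts, best first, with "confidence" (0 to 1); they miss things now and then, are a little off and sometimes report something else, mostly with a low value. They report only what shows in the picture. A call takes as long as a camera call. They do not tell look-alikes from the thing itself.
- robot.cut_out(camera, query): "region" (384x512 bool, what is visible of it) and "rect" ([left, top, width, height] in pixels, round what is visible of it).
The state is a dict: "time_s": time; "joint_positions": joint angles; "qd": joint speeds; "effort": joint torques, N m; "tcp_pos": TCP position; "eef_rot": TCP orientation; "wrist_force": force on the tool from outside, world axes, zero at the start; "ft_torque": the same for the moment, N m; "opening": finger opening in m; "grip_force": force on a finger pad.
Only numpy, scipy, OpenCV 4.12 (cv2) and the standard library are available. Lean on these libraries where they do the work, as an engineer would, in place of code of your own. Each camera call takes 0.05 s, during which the arm holds its last target. There are 200 camera calls.

## Working session

There is one attempt and no reset: what is moved stays moved. The work goes in short steps, Python scripts to look and compute and a tool call to move; the robot and the scene stay as the last step left them, time stands still between calls to the robot, and variables do not carry over. Pictures are saved under pics/ and viewed, at most 10 in all, crops included, and the job is handed in when it is done.

Besides the shell and the picture viewer there is one more tool, called after ">>>" as name([rows], argument=value, ...), one row to a line, values as JSON. arm_command: Moves the arm, as the interface text tells. Scaled input: -1 to 1 covers 40 mm each way for a shift and 5 degrees each way for a turn. Its arguments: {"type":"object","properties":{"motion":{"type":"array","items":{"type":"object","properties":{"x":{"type":"number"},"y":{"type":"number"},"z":{"type":"number"},"spin":{"type":"number"}}}},"jaw":{"type":"number"},"grip_force":{"type":"number"}},"required":["motion"]}

```bash
mkdir -p pics
cat > h.py <<'E'
import numpy as np, cv2
from rig import robot
def deproj(cam,us,vs,d):
    c=robot.get_calibration(cam);K=np.array(c["intrinsics"]);k1=c["k1"]
    xd=(us-K[0,2])/K[0,0];yd=(vs-K[1,2])/K[1,1];x,y=xd.copy(),yd.copy()
    for _ in range(20):
        s=1+k1*(x*x+y*y);x,y=xd/s,yd/s
    P=np.stack([x*d,y*d,d,np.ones_like(d)])
    return (np.linalg.inv(np.array(c["view"]))@P)[:3].T
def cloud(cam,depth):
    v,u=np.mgrid[:384,:512].astype(float)
    return deproj(cam,u.ravel(),v.ravel(),depth.ravel().astype(float)).reshape(384,512,3)
E
python3 - <<'E'
from h import *
ims=[]
for c in("scene","top"):
    im,d=robot.grab_frame(c); np.savez(c+".npz",im=im,d=d); ims.append(im)
    P=cloud(c,d)
    for q in("plate","shelf"):
        for r in robot.cut_out(c,q):
            m=r["region"]&(d>0); print(c,q,round(r["confidence"],2),r["rect"],m.sum(),np.median(P[m],0).round(3), im[m].mean(0).round())
cv2.imwrite("pics/a.png",cv2.cvtColor(cv2.resize(np.vstack(ims),(450,600) if 0 else (400,600)),cv2.COLOR_RGB2BGR))
cv2.imwrite("pics/top.png",cv2.cvtColor(cv2.resize(ims[1],(800,600)),cv2.COLOR_RGB2BGR))
cv2.imwrite("pics/scene.png",cv2.cvtColor(cv2.resize(ims[0],(800,600)),cv2.COLOR_RGB2BGR))
E
```

```text
scene plate 0.97 [242.4, 177.9, 72.1, 53.7] 2143 [ 0.572 -0.034  0.094] [249. 250. 250.]
scene plate 0.72 [303.8, 241.6, 71.3, 59.4] 2486 [ 0.798 -0.006  0.004] [251. 187. 220.]
scene plate 0.65 [103.5, 153.1, 85.6, 71.6] 3296 [ 0.256 -0.27   0.006] [250. 246. 246.]
scene plate 0.64 [262.1, 58.2, 64.9, 58.5] 2271 [0.208 0.35  0.007] [227.  63.  62.]
scene plate 0.28 [186.1, 128.1, 187.2, 148.4] 8717 [ 0.563 -0.051  0.089] [66. 54. 54.]
scene shelf 0.78 [186.8, 128.3, 187.0, 145.2] 8800 [ 0.564 -0.046  0.089] [66. 54. 54.]
scene shelf 0.51 [241.2, 178.4, 71.4, 53.7] 2160 [ 0.573 -0.034  0.094] [248. 249. 249.]
top plate 0.95 [228.1, 94.2, 51.6, 34.0] 1407 [ 0.792 -0.001  0.005] [254. 202. 238.]
top plate 0.79 [230.6, 148.9, 59.1, 43.8] 1876 [ 0.566 -0.03   0.095] [252. 253. 252.]
top plate 0.59 [305.4, 235.6, 63.8, 80.9] 3035 [ 0.247 -0.267  0.007] [255. 255. 255.]
top plate 0.55 [102.5, 253.1, 76.6, 73.5] 3335 [0.2   0.353 0.007] [243.  42.  39.]
top shelf 0.67 [169.2, 140.4, 164.9, 71.4] 8242 [0.548 0.011 0.089] [32. 30. 31.]
```

View pics/top.png

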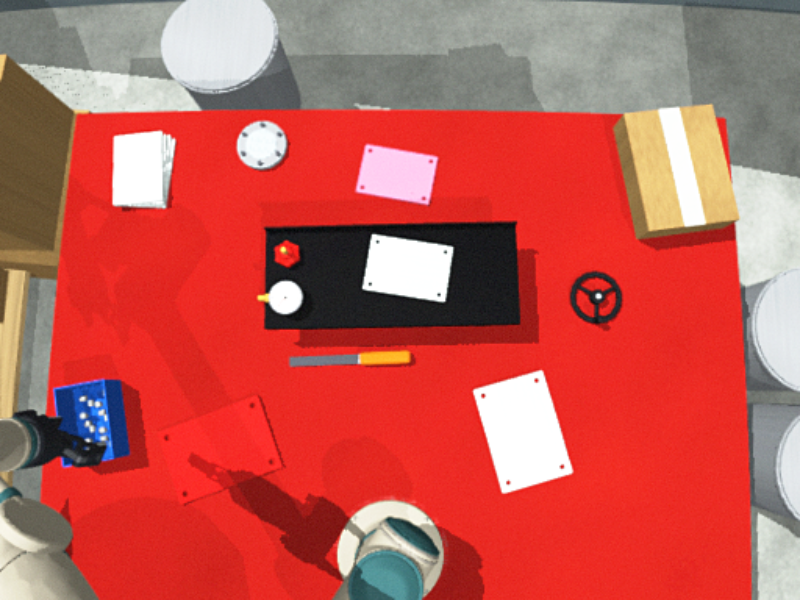

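View pics/scene.png

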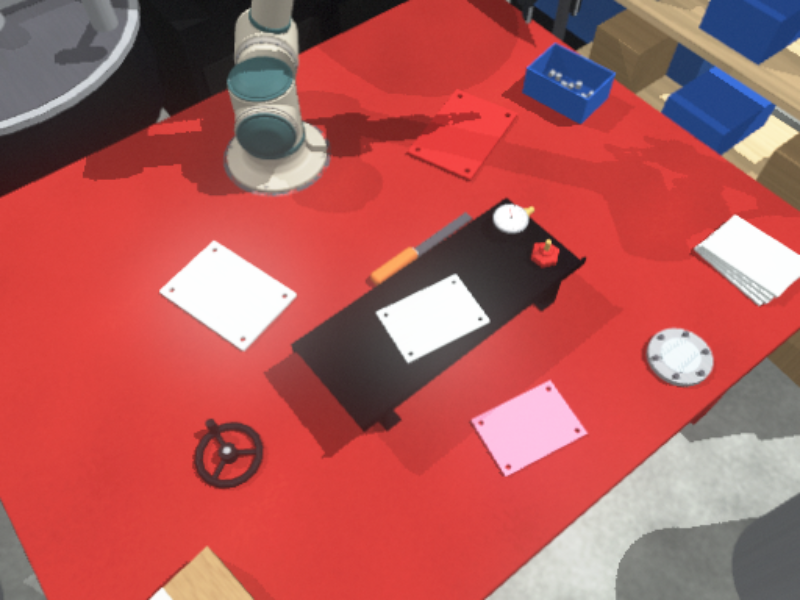

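The top picture shows four similar plates: pink at (398,174), red at (222,450), a larger white one on the bench at (523,431), and a smaller white one on the black shelf at (408,268). The one on the shelf fits: it isn't pink or red, it's the smaller white one, and it lies on the shelf. Next I'll confirm this in a crop and measure the poses.

```bash
cat > meas.py <<'E'
from h import *
def rect(p):
    (c,s,a)=cv2.minAreaRect(p.astype(np.float32)); b=cv2.boxPoints((c,s,a))
    e=[b[1]-b[0],b[2]-b[1]]; L=max(e,key=np.linalg.norm)
    if L[1]<0:L=-L
    return np.array(c),sorted(s),np.arctan2(-L[0],L[1])  # angle of long axis from +y
def measure(cam,v=True):
    im,d=robot.grab_frame(cam); P=cloud(cam,d); out={}
    for r in robot.cut_out(cam,"plate"):
        m=cv2.erode(r["region"].astype(np.uint8),np.ones((1,1)))>0; m&=(d>0)
        p=P[m]
        if abs(np.median(p[:,2])-.095)<.012 and im[m].mean()>150:
            p=p[abs(p[:,2]-np.median(p[:,2]))<.006]; out["plate"]=rect(p[:,:2]); break
    return im,d,P,out
E
python3 - <<'E'
from meas import *
for c in("top","scene"):
    im,d,P,o=measure(c); print(c,o)
    z=P[...,2]; box=(P[...,0]>.38)&(P[...,0]<.72)&(P[...,1]>-.35)&(P[...,1]<.35)&(d>0)
    s=box&(z>.083)&(z<.1)
    n,l,st,_=cv2.connectedComponentsWithStats(s.astype(np.uint8)); k=1+st[1:,4].argmax()
    p=P[l==k]; cc,ss,a=rect(p[:,:2]); print(c,"shelf",cc,ss,a,np.median(p[:,2]))
    lp=P[box&(z>.101)&(z<.113)&(P[...,0]>.6)]; print("lip",len(lp), cv2.minAreaRect(lp[:,:2].astype(np.float32)), lp[:,1].min(),lp[:,1].max())
    f=np.polyfit(lp[:,1],lp[:,0],1); print("lip line x=",f)
    for q in("gauge","knob","file","handwheel"):
        for r in robot.cut_out(c,q)[:1]:
            m=r["region"]&(d>0); print(q,round(r["confidence"],2),P[m].min(0).round(3),P[m].max(0).round(3))
    if c=="top": cv2.imwrite("pics/crop.png",cv2.cvtColor(cv2.resize(im[120:240,150:350],(800,480)),cv2.COLOR_RGB2BGR))
E
```

```text
top {'plate': (array([ 0.56644994, -0.02823305]), [0.111080102622509, 0.16112585365772247], np.float32(-0.14135213))}
top shelf [0.55163211 0.00408083] [0.20031146705150604, 0.5002381205558777] 0.03430765 0.0895127873031003
lip 325 ((0.6302381157875061, 0.006785839796066284), (0.04699035733938217, 0.4967130720615387), 2.085998773574829) -0.24061191953445538 0.2556765499554933
lip line x= [-0.07214353  0.64653678]
gauge 0.85 [0.47  0.172 0.093] [0.532 0.256 0.126]
knob 0.66 [0.565 0.184 0.087] [0.619 0.228 0.141]
file 0.98 [ 0.374 -0.032 -0.005] [0.41  0.213 0.027]
handwheel 0.69 [ 0.469 -0.482 -0.007] [ 0.584 -0.371  0.047]
scene {'plate': (array([ 0.56934893, -0.03190473]), [0.11568763852119446, 0.16007688641548157], np.float32(-0.15294033))}
scene shelf [0.55487055 0.00335041] [0.20435106754302979, 0.5035778284072876] 0.03513362 0.08917481907939018
lip 461 ((0.6321675181388855, 0.004617080092430115), (0.05018391087651253, 0.4989367425441742), 2.118009090423584) -0.24395285565953934 0.2546336941300798
lip line x= [-0.08027975  0.64877923]
gauge 0.63 [ 0.428  0.168 -0.005] [0.537 0.327 0.127]
knob 0.57 [0.571 0.182 0.088] [0.619 0.221 0.137]
file 0.91 [ 0.374 -0.039 -0.006] [0.459 0.217 0.093]
handwheel 0.9 [ 0.476 -0.481 -0.004] [ 0.586 -0.373  0.046]
```

View pics/crop.png

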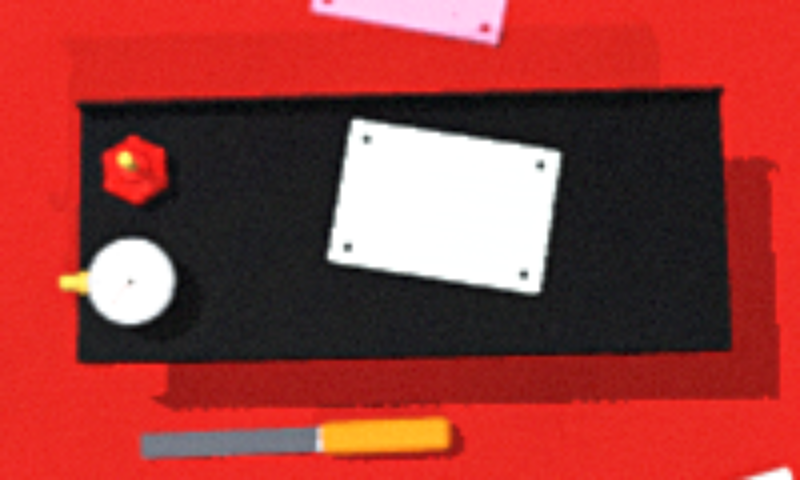

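The crop confirms it: a white plate with four corner holes lies on the shelf, with the knob and gauge at the left end. The sizes check out at 111 x 161 mm for the plate and 500 x 200 mm for the shelf, with its top at 89 mm.

Run:
```python
from h import *
s=robot.read_state(); print(s["time_s"],s["tcp_pos"],s["eef_rot"],s["opening"],robot.grasp_offset,s["wrist_force"])
print(robot.get_calibration("wrist")["tool_from_camera"])
```

```text
0.9 [0.24326607 0.5210435  0.23136149] [3.14144079e+00 4.88013560e-05 2.70481897e+00] 0.08554190186295102 0.0187 [0.61643425 0.14586278 0.03227755]
[[-3.54560422e-04 -9.65494216e-01 -2.60424255e-01  6.45157307e-02]
 [ 9.99999923e-01 -2.99204344e-04 -2.52205122e-04  5.12630373e-04]
 [ 1.65582518e-04 -2.60424325e-01  9.65494248e-01 -1.43025794e-01]
 [ 0.00000000e+00  0.00000000e+00  0.00000000e+00  1.00000000e+00]]
```

>>> arm_command([
  {"x": 0.35,"y": -0.87,"spin": 0.34},
  {"x": 0.35,"y": -0.87,"spin": 0.34},
  {"x": 0.35,"y": -0.87,"spin": 0.34},
  {"x": 0.35,"y": -0.87,"spin": 0.34},
  {"x": 0.35,"y": -0.87,"spin": 0.34},
  {"x": 0.35,"y": -0.87,"spin": 0.34},
  {"x": 0.35,"y": -0.87,"spin": 0.34},
  {"x": 0.35,"y": -0.87,"spin": 0.34},
  {"x": 0.35,"y": -0.87,"spin": 0.34},
  {"x": 0.35,"y": -0.87,"spin": 0.34},
  {"x": 0.35,"y": -0.87,"spin": 0.34},
  {"x": 0.35,"y": -0.87,"spin": 0.34},
  {"x": 0.35,"y": -0.87,"spin": 0.34},
  {"x": 0.35,"y": -0.87,"spin": 0.34},
  {"x": 0.35,"y": -0.87,"spin": 0.34},
  {"x": 0.35,"y": -0.87,"spin": 0.34},
  {},
  {},
], jaw=0)

```text
schema error: expected keys x, y, z, spin
```

>>> arm_command([
  {"x": 0.35,"y": -0.87,"z": 0,"spin": 0.34},
  {"x": 0.35,"y": -0.87,"z": 0,"spin": 0.34},
  {"x": 0.35,"y": -0.87,"z": 0,"spin": 0.34},
  {"x": 0.35,"y": -0.87,"z": 0,"spin": 0.34},
  {"x": 0.35,"y": -0.87,"z": 0,"spin": 0.34},
  {"x": 0.35,"y": -0.87,"z": 0,"spin": 0.34},
  {"x": 0.35,"y": -0.87,"z": 0,"spin": 0.34},
  {"x": 0.35,"y": -0.87,"z": 0,"spin": 0.34},
  {"x": 0.35,"y": -0.87,"z": 0,"spin": 0.34},
  {"x": 0.35,"y": -0.87,"z": 0,"spin": 0.34},
  {"x": 0.35,"y": -0.87,"z": 0,"spin": 0.34},
  {"x": 0.35,"y": -0.87,"z": 0,"spin": 0.34},
  {"x": 0.35,"y": -0.87,"z": 0,"spin": 0.34},
  {"x": 0.35,"y": -0.87,"z": 0,"spin": 0.34},
  {"x": 0.35,"y": -0.87,"z": 0,"spin": 0.34},
  {"x": 0.35,"y": -0.87,"z": 0,"spin": 0.34},
  {"x": 0,"y": 0,"z": 0,"spin": 0},
  {"x": 0,"y": 0,"z": 0,"spin": 0},
], jaw=0)

```text
time_s: 3.15
tcp_pos: [0.4668, -0.0353, 0.2312]
eef_rot: [3.141, -0.001, -3.104]
wrist_force: [-0.3, 0.3, 0.5]
opening: 0.0857
grip_force: 0.0
```

```bash
cat >> h.py <<'E'
from scipy.spatial.transform import Rotation as Ro
def wcloud():
    s=robot.read_state(); im,d=robot.grab_frame("wrist"); c=robot.get_calibration("wrist")
    T=np.eye(4);T[:3,:3]=Ro.from_euler("xyz",s["eef_rot"]).as_matrix();T[:3,3]=s["tcp_pos"]
    C=np.array(c["tool_from_camera"])
    K=np.array(c["intrinsics"]);k1=c["k1"];v,u=np.mgrid[:384,:512].astype(float)
    xd=(u-K[0,2])/K[0,0];yd=(v-K[1,2])/K[1,1];x,y=xd,yd
    for _ in range(20):
        q=1+k1*(x*x+y*y);x,y=xd/q,yd/q
    Pc=np.stack([x*d,y*d,d,np.ones_like(x)],-1)
    return im,d,(Pc@C.T)[...,:3],(Pc@(T@C).T)[...,:3]
E
python3 - <<'E'
from meas import *
im,d,Pt,Pw=wcloud()
cv2.imwrite("pics/w1.png",cv2.cvtColor(im,cv2.COLOR_RGB2BGR))
f=(d>0)&(Pt[...,2]<.01)&(Pt[...,2]>-.06)
for sg in(1,-1):
    p=Pt[f&(sg*Pt[...,1]>0)]; print("finger",len(p),p.min(0).round(4),p.max(0).round(4)) if len(p) else 0
for r in robot.cut_out("wrist","plate"):
    m=r["region"]&(d>0); p=Pw[m]; print(r["confidence"],r["rect"],np.median(p,0),rect(p[abs(p[:,2]-np.median(p[:,2]))<.005][:,:2]))
s=(d>0)&(Pw[...,2]>.08)&(Pw[...,2]<.098); print(np.percentile(Pw[s&(im.mean(-1)<90)][:,2],[10,50,90]))
E
```

```text
finger 3255 [-0.0129  0.0415 -0.06  ] [ 0.0128  0.0713 -0.0129]
finger 3256 [-0.0132 -0.0728 -0.06  ] [ 0.0131 -0.0416 -0.0128]
0.95 [0.0, 0.0, 144.7, 72.7] [ 0.32598144 -0.25322885  0.00843309] (array([ 0.31802988, -0.24662253]), [0.0755801796913147, 0.14896683394908905], np.float32(0.27709207))
0.94 [174.0, 213.7, 179.0, 122.8] [ 0.56242379 -0.03159651  0.09637992] (array([ 0.57038981, -0.02905333]), [0.11546013504266739, 0.16098113358020782], np.float32(-0.14182264))
[0.08946237 0.09038854 0.09127681]
```

View pics/w1.png

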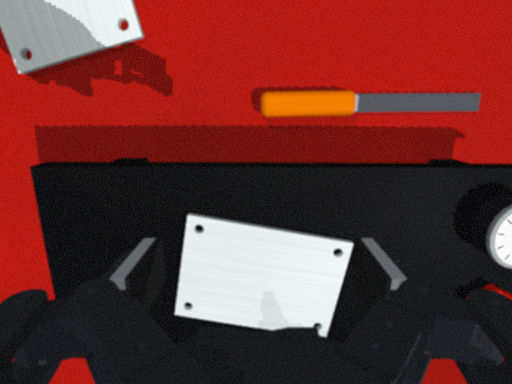

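The picture shows the plate at (265,275) between the open fingers, and the file at (370,103) well clear. With the jaws open, the fingertips sit 13 mm behind the TCP. I'll go down to the shelf in front of the plate.

>>> arm_command([
  {"x": 0,"y": 0.1,"z": -0.7,"spin": 0},
  {"x": 0,"y": 0,"z": -0.7,"spin": 0},
  {"x": 0,"y": 0,"z": -0.7,"spin": 0},
  {"x": 0,"y": 0,"z": -0.7,"spin": 0},
  {"x": 0,"y": 0,"z": -0.7,"spin": 0},
  {"x": 0,"y": 0,"z": -0.15,"spin": 0},
  {"x": 0,"y": 0,"z": -0.13,"spin": 0},
  {"x": 0,"y": 0,"z": 0,"spin": 0},
  {"x": 0,"y": 0,"z": 0,"spin": 0},
])

```text
time_s: 4.38
tcp_pos: [0.4679, -0.0318, 0.081]
eef_rot: [-3.141, 0.002, -3.104]
wrist_force: [0.4, -0.2, -0.4]
opening: 0.0853
grip_force: 0.0
```

>>> arm_command([
  {"x": 0,"y": 0,"z": -0.04,"spin": 0},
  {"x": 0.2,"y": 0.007,"z": 0,"spin": 0},
  {"x": 0.2,"y": 0.007,"z": 0,"spin": 0},
  {"x": 0.12,"y": 0.004,"z": 0,"spin": 0},
  {"x": 0.12,"y": 0.004,"z": 0,"spin": 0},
  {"x": 0.12,"y": 0.004,"z": 0,"spin": 0},
  {"x": 0.12,"y": 0.004,"z": 0,"spin": 0},
  {"x": 0.12,"y": 0.004,"z": 0,"spin": 0},
  {"x": 0.12,"y": 0.004,"z": 0,"spin": 0},
  {"x": 0,"y": 0,"z": 0,"spin": 0},
])

```text
time_s: 5.62
tcp_pos: [0.513, -0.0302, 0.0786]
eef_rot: [3.141, 0.001, -3.104]
wrist_force: [-0.4, 0.2, 0.0]
opening: 0.0852
grip_force: 0.0
```

Run:
```python
from meas import *
print(measure("top")[3],measure("scene")[3]); s=robot.read_state(); print(s["tcp_pos"],s["wrist_force"])
im,d,Pt,Pw=wcloud(); cv2.imwrite("pics/w2.png",cv2.cvtColor(im,cv2.COLOR_RGB2BGR))
```

```text
{} {'plate': (array([ 0.58341008, -0.02244987]), [0.11584504693746567, 0.16535684466362], np.float32(-0.03640015))}
[ 0.51224103 -0.03020311  0.07862645] [0.15209469 0.64946538 1.04306   ]
```

View pics/w2.png

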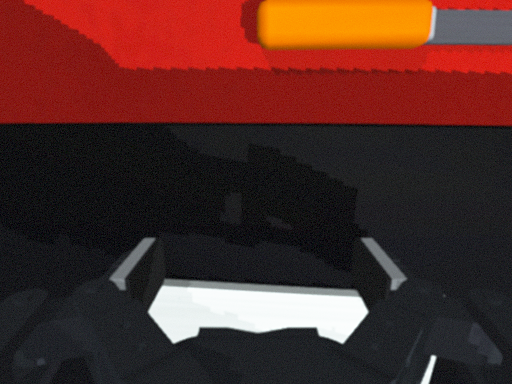

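The plate's front edge sits squarely between the fingers and it is turning flush as planned. I'll continue slowly toward the lip.

>>> arm_command([
  {"x": 0.1,"y": 0.003,"z": 0,"spin": 0},
  {"x": 0.1,"y": 0.003,"z": 0,"spin": 0},
  {"x": 0.08,"y": 0.003,"z": 0,"spin": 0},
  {"x": 0,"y": 0,"z": 0,"spin": 0},
])

```text
time_s: 6.38
tcp_pos: [0.5239, -0.0299, 0.0785]
eef_rot: [3.141, 0.001, -3.104]
wrist_force: [-0.1, 0.4, 0.2]
opening: 0.0852
grip_force: 0.0
```

>>> arm_command([
  {"x": 0.05,"y": 0,"z": 0,"spin": 0},
  {"x": 0.05,"y": 0,"z": 0,"spin": 0},
  {"x": 0,"y": 0,"z": 0,"spin": 0},
])

```text
time_s: 6.75
tcp_pos: [0.5274, -0.0297, 0.0785]
eef_rot: [3.141, 0.0, -3.104]
wrist_force: [-1.9, -0.2, -0.2]
opening: 0.0853
grip_force: 0.6
```

>>> arm_command([
  {"x": 0.04,"y": 0,"z": 0,"spin": 0},
  {"x": 0.04,"y": 0,"z": 0,"spin": 0},
  {"x": 0,"y": 0,"z": 0,"spin": 0},
])

```text
time_s: 7.12
tcp_pos: [0.5288, -0.0297, 0.0784]
eef_rot: [3.141, -0.004, -3.104]
wrist_force: [-5.1, 0.3, 3.6]
opening: 0.0857
grip_force: 2.6
```

>>> arm_command([
  {"x": 0.03,"y": 0,"z": 0,"spin": 0},
  {"x": 0.03,"y": 0,"z": 0,"spin": 0},
  {"x": 0,"y": 0,"z": 0,"spin": 0},
])

```text
time_s: 7.5
tcp_pos: [0.5289, -0.0297, 0.0783]
eef_rot: [3.141, -0.008, -3.103]
wrist_force: [-8.8, -0.5, 7.0]
opening: 0.0852
grip_force: 4.8
```

The plate is now against the lip, with the force rising at contact. I'll back off, lift, close the jaws and measure.

>>> arm_command([
  {"x": -0.2,"y": 0,"z": 0,"spin": 0},
  {"x": -0.3,"y": 0,"z": 0,"spin": 0},
  {"x": 0,"y": 0,"z": 0.8,"spin": 0},
  {"x": 0,"y": 0,"z": 0.8,"spin": 0},
  {"x": 0,"y": 0,"z": 0.8,"spin": 0},
  {"x": 0,"y": 0,"z": 0,"spin": 0},
])

```text
time_s: 8.25
tcp_pos: [0.5149, -0.0302, 0.1772]
eef_rot: [-3.14, 0.007, -3.104]
wrist_force: [0.2, -0.3, 0.1]
opening: 0.0855
grip_force: 0.0
```

>>> arm_command([
  {"x": 0,"y": 0,"z": 0,"spin": 0},
  {"x": 0,"y": 0,"z": 0,"spin": 0},
  {"x": 0,"y": 0,"z": 0,"spin": 0},
  {"x": 0,"y": 0,"z": 0,"spin": 0},
  {"x": 0,"y": 0,"z": 0,"spin": 0},
  {"x": 0,"y": 0,"z": 0,"spin": 0},
], jaw=1, grip_force=20)

```text
time_s: 9.0
tcp_pos: [0.5129, -0.0299, 0.1745]
eef_rot: [3.142, -0.0, -3.104]
wrist_force: [-0.5, 0.2, 0.0]
opening: 0.0002
grip_force: 0.0
```

```bash
cat > rep.py <<'E'
from meas import *
th=.035; O=np.array([.553,.004]); R=np.array([[np.cos(th),-np.sin(th)],[np.sin(th),np.cos(th)]])
s=robot.read_state(); t=np.array(s["tcp_pos"]); print("t",s["time_s"],"tcp",t.round(4),"in shelf",((t[:2]-O)@R).round(4),s["opening"])
for c in("top","scene"):
    o=measure(c)[3]
    if "plate" in o: p=o["plate"]; print(c,"plate",p[0].round(4),"shelf",((p[0]-O)@R).round(4),"ang",round(float(p[2]-th),3),np.round(p[1],3))
im,d,Pt,Pw=wcloud()
f=(d>0)&(Pt[...,2]<.01)&(Pt[...,2]>-.02)&(abs(Pt[...,1])<.08)&(abs(Pt[...,0])<.03)
if f.sum(): print("tips",np.percentile(Pt[f],[1,99],axis=0).round(4))
b=[]
for r in robot.cut_out("wrist","plate"):
    m=r["region"]&(d>0); p=Pw[m]; z=np.median(p[:,2])
    if abs(z-.096)<.01: q=rect(p[abs(p[:,2]-z)<.005][:,:2]); print("wrist plate",q[0].round(4),"shelf",((q[0]-O)@R).round(4),round(float(q[2]-th),3),np.round(q[1],3)); break
E
python3 rep.py
```

```text
t 9.0 tcp [ 0.5129 -0.0299  0.1745] in shelf [-0.0413 -0.0325] 0.00018524229777094664
top plate [0.5609 0.0454] shelf [0.0094 0.0411] ang 0.639 [0.028 0.042]
scene plate [ 0.5944 -0.0191] shelf [ 0.0406 -0.0245] ang -0.014 [0.109 0.167]
tips [[ 0.0053 -0.0134 -0.0198]
 [ 0.0103  0.0129 -0.0051]]
wrist plate [ 0.5846 -0.0175] shelf [ 0.0308 -0.0226] 0.006 [0.09  0.164]
```

>>> arm_command([
  {"x": 0.48,"y": 0.8,"z": 0,"spin": 0},
  {"x": 0.48,"y": 0.8,"z": 0,"spin": 0},
  {"x": 0.48,"y": 0.8,"z": 0,"spin": 0},
  {"x": 0.48,"y": 0.8,"z": 0,"spin": 0},
  {"x": 0,"y": 0,"z": 0,"spin": 0},
  {"x": 0,"y": 0,"z": 0,"spin": 0},
])

```text
time_s: 10.05
tcp_pos: [0.5891, 0.0978, 0.1742]
eef_rot: [-3.141, -0.001, -3.103]
wrist_force: [-0.6, -0.1, -0.2]
opening: 0.0003
grip_force: 0.0
```

```bash
python3 rep.py
python3 - <<'E'
from h import *
im,d=robot.grab_frame("scene"); cv2.imwrite("pics/s3.png",cv2.cvtColor(cv2.resize(im[110:290,160:400],(800,600)),cv2.COLOR_RGB2BGR))
E
```

```text
t 10.05 tcp [0.5891 0.0978 0.1742] in shelf [0.0394 0.0925] 0.0003059943258577864
top plate [ 0.5943 -0.0177] shelf [ 0.0405 -0.0231] ang 0.005 [0.109 0.156]
scene plate [ 0.5924 -0.0209] shelf [ 0.0385 -0.0262] ang -0.001 [0.111 0.163]
tips [[ 0.0053 -0.0134 -0.0199]
 [ 0.0103  0.0129 -0.0048]]
wrist plate [ 0.5958 -0.0195] shelf [ 0.042 -0.025] -0.004 [0.112 0.164]
```

View pics/s3.png

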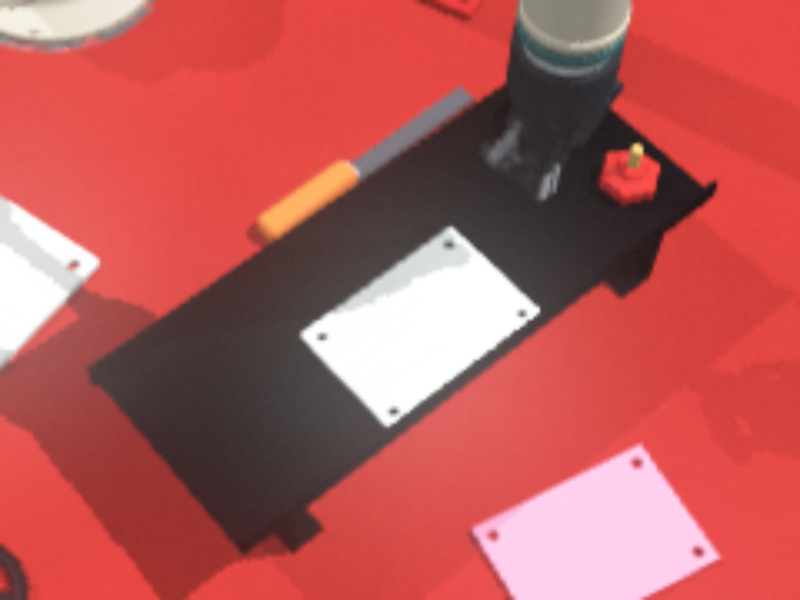

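The plate lies flush along the lip around (420,325), with the closed fingers over the gap to its left, clear of the knob at (628,175). Next I'll go down and push.

>>> arm_command([
  {"x": 0.03,"y": 0,"z": -0.8,"spin": 0},
  {"x": 0,"y": 0,"z": -0.8,"spin": 0},
  {"x": 0,"y": 0,"z": -0.3,"spin": 0},
  {"x": 0,"y": 0,"z": -0.15,"spin": 0},
  {"x": 0,"y": 0,"z": 0,"spin": 0},
  {"x": 0,"y": 0,"z": 0,"spin": 0},
])

```text
time_s: 11.15
tcp_pos: [0.5917, 0.0982, 0.0936]
eef_rot: [3.141, 0.002, -3.104]
wrist_force: [1.0, -1.2, -0.8]
opening: -0.0002
grip_force: 0.0
```

>>> arm_command([
  {"x": 0,"y": -0.2,"z": -0.02,"spin": 0},
  {"x": 0.005,"y": -0.15,"z": 0,"spin": 0},
  {"x": 0.004,"y": -0.1,"z": 0,"spin": 0},
  {"x": 0.004,"y": -0.12,"z": 0,"spin": 0},
  {"x": 0.004,"y": -0.12,"z": 0,"spin": 0},
  {"x": 0.004,"y": -0.12,"z": 0,"spin": 0},
  {"x": 0.004,"y": -0.12,"z": 0,"spin": 0},
  {"x": 0.004,"y": -0.12,"z": 0,"spin": 0},
  {"x": 0.004,"y": -0.12,"z": 0,"spin": 0},
  {"x": 0.004,"y": -0.12,"z": 0,"spin": 0},
  {"x": 0.004,"y": -0.12,"z": 0,"spin": 0},
  {"x": 0.004,"y": -0.12,"z": 0,"spin": 0},
  {"x": 0.004,"y": -0.12,"z": 0,"spin": 0},
  {"x": 0.004,"y": -0.12,"z": 0,"spin": 0},
  {"x": 0.004,"y": -0.12,"z": 0,"spin": 0},
  {"x": 0,"y": 0,"z": 0,"spin": 0},
])

```text
time_s: 13.15
tcp_pos: [0.5932, 0.0218, 0.0918]
eef_rot: [-3.141, 0.0, -3.104]
wrist_force: [0.5, 0.0, 0.6]
opening: -0.0
grip_force: 0.0
```

```bash
python3 rep.py
```

```text
t 13.15 tcp [0.5932 0.0218 0.0918] in shelf [0.0408 0.0164] -1.2337531843998338e-05
top plate [ 0.5956 -0.0805] shelf [ 0.0396 -0.086 ] ang 0.001 [0.111 0.128]
scene plate [ 0.5952 -0.0676] shelf [ 0.0397 -0.073 ] ang 0.012 [0.11 0.16]
tips [[-0.0253 -0.0788 -0.0151]
 [ 0.0296  0.0787  0.0026]]
wrist plate [ 0.5966 -0.0514] shelf [ 0.0417 -0.0569] 0.004 [0.11  0.133]
```

It stays flush while sliding, so I'll carry on.

>>> arm_command([
  {"x": 0.004,"y": -0.12,"z": 0,"spin": 0},
  {"x": 0.004,"y": -0.12,"z": 0,"spin": 0},
  {"x": 0.004,"y": -0.12,"z": 0,"spin": 0},
  {"x": 0.004,"y": -0.12,"z": 0,"spin": 0},
  {"x": 0.004,"y": -0.12,"z": 0,"spin": 0},
  {"x": 0.004,"y": -0.12,"z": 0,"spin": 0},
  {"x": 0.004,"y": -0.12,"z": 0,"spin": 0},
  {"x": 0.004,"y": -0.12,"z": 0,"spin": 0},
  {"x": 0.004,"y": -0.12,"z": 0,"spin": 0},
  {"x": 0.004,"y": -0.12,"z": 0,"spin": 0},
  {"x": 0.004,"y": -0.12,"z": 0,"spin": 0},
  {"x": 0.004,"y": -0.12,"z": 0,"spin": 0},
  {"x": 0.004,"y": -0.12,"z": 0,"spin": 0},
  {"x": 0.004,"y": -0.12,"z": 0,"spin": 0},
  {"x": 0.004,"y": -0.12,"z": 0,"spin": 0},
  {"x": 0.004,"y": -0.12,"z": 0,"spin": 0},
  {"x": 0.004,"y": -0.12,"z": 0,"spin": 0},
  {"x": 0.004,"y": -0.12,"z": 0,"spin": 0},
  {"x": 0.004,"y": -0.12,"z": 0,"spin": 0},
  {"x": 0,"y": 0,"z": 0,"spin": 0},
])

```text
time_s: 15.95
tcp_pos: [0.5963, -0.0696, 0.0917]
eef_rot: [-3.141, 0.0, -3.104]
wrist_force: [0.4, -0.9, 0.2]
opening: 0.0
grip_force: 0.0
```

```bash
python3 rep.py
```

```text
t 15.95 tcp [ 0.5963 -0.0696  0.0917] in shelf [ 0.0407 -0.075 ] 3.6078156265967596e-05
top plate [ 0.5975 -0.1569] shelf [ 0.0388 -0.1624] ang -0.011 [0.113 0.158]
scene plate [ 0.5996 -0.1588] shelf [ 0.0409 -0.1643] ang -0.007 [0.107 0.161]
tips [[-0.0252 -0.0786 -0.0152]
 [ 0.0296  0.0787  0.0024]]
wrist plate [ 0.5999 -0.1428] shelf [ 0.0418 -0.1483] -0.003 [0.111 0.133]
```

>>> arm_command([
  {"x": 0.004,"y": -0.12,"z": 0,"spin": 0},
  {"x": 0.004,"y": -0.12,"z": 0,"spin": 0},
  {"x": 0.004,"y": -0.12,"z": 0,"spin": 0},
  {"x": 0.004,"y": -0.12,"z": 0,"spin": 0},
  {"x": 0.004,"y": -0.12,"z": 0,"spin": 0},
  {"x": 0.004,"y": -0.12,"z": 0,"spin": 0},
  {"x": 0.004,"y": -0.12,"z": 0,"spin": 0},
  {"x": 0.004,"y": -0.12,"z": 0,"spin": 0},
  {"x": 0.004,"y": -0.12,"z": 0,"spin": 0},
  {"x": 0.004,"y": -0.12,"z": 0,"spin": 0},
  {"x": 0.004,"y": -0.1,"z": 0,"spin": 0},
  {"x": 0.003,"y": -0.08,"z": 0,"spin": 0},
  {"x": 0,"y": 0,"z": 0,"spin": 0},
  {"x": 0,"y": 0.3,"z": 0,"spin": 0},
  {"x": 0,"y": 0.4,"z": 0,"spin": 0},
  {"x": 0,"y": 0,"z": 0.9,"spin": 0},
  {"x": 0,"y": 0,"z": 0.9,"spin": 0},
  {"x": 0,"y": 0.8,"z": 0.7,"spin": 0},
  {"x": 0,"y": 0.8,"z": 0,"spin": 0},
  {"x": 0,"y": 0,"z": 0,"spin": 0},
])

```text
time_s: 18.75
tcp_pos: [0.5977, -0.0288, 0.1923]
eef_rot: [3.141, 0.001, -3.1]
wrist_force: [0.2, -0.3, 1.1]
opening: -0.0003
grip_force: 0.0
```

```bash
python3 rep.py;  python3 - <<'E'
from h import *
im,d=robot.grab_frame("scene"); cv2.imwrite("pics/s4.png",cv2.cvtColor(cv2.resize(im[110:290,160:400],(800,600)),cv2.COLOR_RGB2BGR))
P=cloud("scene",d); z=P[...,2]
for c in ("scene","top"):
    im,d=robot.grab_frame(c); P=cloud(c,d); z=P[...,2]
    th=.035;R=np.array([[np.cos(th),-np.sin(th)],[np.sin(th),np.cos(th)]])
    S=(P[...,:2]-[.553,.004])@R
    m=(d>0)&(z>.08)&(z<.1)&(im.mean(-1)<110)&(S[...,0]<-.03)&(S[...,1]<-.15)&(S[...,0]>-.09)
    print(c,"shelf end",np.percentile(S[m][:,1],[0.5,2]))
    w=(d>0)&(z>.088)&(z<.103)&(im.mean(-1)>140)&(S[...,1]<-.1)&(S[...,1]>-.36)&(S[...,0]>-.03)&(S[...,0]<.1)
    print(c,"plate y",np.percentile(S[w][:,1],[.5,99.5]),"x",np.percentile(S[w][:,0],[.5,99.5]),"z",np.median(z[w]))
E
```

```text
t 18.75 tcp [ 0.5977 -0.0288  0.1923] in shelf [ 0.0436 -0.0343] -0.0003378523136284143
scene plate [ 0.6025 -0.2139] shelf [ 0.0418 -0.2195] ang 0.011 [0.115 0.161]
tips [[ 0.0053 -0.0134 -0.0199]
 [ 0.0103  0.0129 -0.005 ]]
wrist plate [ 0.6017 -0.191 ] shelf [ 0.0418 -0.1966] 0.002 [0.111 0.121]
scene shelf end [-0.25139521 -0.25017814]
scene plate y [-0.29854218 -0.1393689 ] x [-0.01492643  0.09689025] z 0.09439591603662578
top shelf end [-0.24928863 -0.24745225]
top plate y [-0.29699529 -0.13652378] x [-0.01526327  0.09515225] z 0.09485480601690122
```

View pics/s4.png

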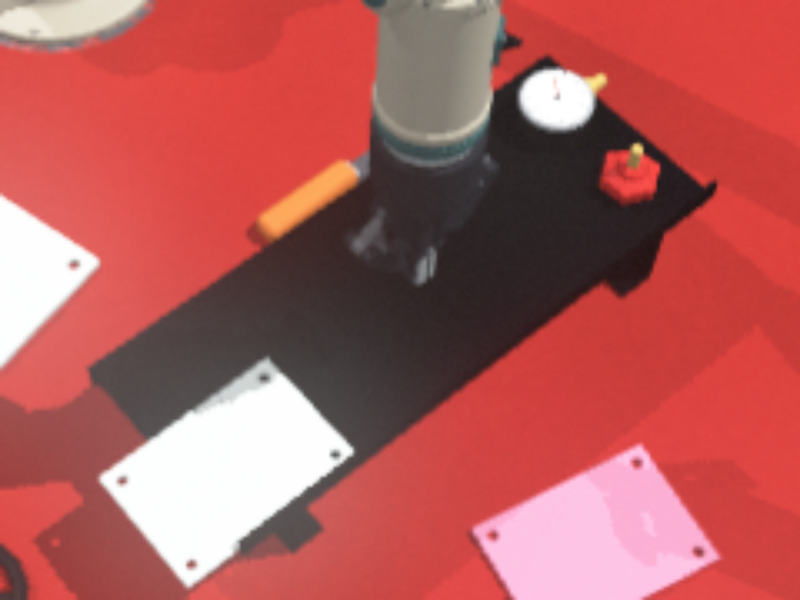

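The plate lies flat along the lip at (225,470). The measured overhang is about 48 mm, with x at about 41 mm and the plate square to the lip within 0.011 rad. The knob, gauge and file haven't moved, and the gripper is clear. I'm handing in.

```bash
python3 -c "
from rig import robot
print(robot.sign_off())"
```

```text
the job is handed in; nothing more can be done
None
```

I pushed the plate flat against the rear lip and slid it until its end stuck out about 48 mm past the shelf's right-hand end, then handed the job in at about 19 s; the sign-off returned no verdict.

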